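# Index a rotary harness-test selector the shorter way and pin it

### The job

On the bench stands a rotary test selector whose square dial turns endlessly; its station with the round socket has to be locked at the arrow. Take the index pin from its rest, put it into the hole of the round-socket station and bring that hole round to the arrow by the shorter way; then feel gently for the hidden hole in the ring underneath, which lies near the arrow but may be up to about 16 mm to either side of it, until the pin drops fully home, with its collar on the dial. Never lean hard on the pin (stay well under 40 N), and let go of it at the end, leaving the tape roll, the solder spool and the pliers where they are.

Things in the scene. Friction and masses are not known exactly. Their poses are not given: they have to be found in the camera images.
- selector: Fixed grey round foot of the selector, 184 mm in diameter, with a tongue that carries the arrow. Origin on the dial's axis at the worktop; its -x axis points to the arrow. Above it, from below: a hidden fixed steel ring, a 2 mm gap, the dial.
- dial_top (a point): Centre of the dial's top face, 46 mm above the worktop. The dial is a 160 mm square plate 14 mm thick. Four through holes of 11.5 mm, 60 mm from the axis, one near the middle of each edge; inward of each, 31 mm from the axis, a black connector 11 mm high: a round socket (29 mm diameter, the wanted station), one long header, one square header, two small headers.
- ring_top (a point): On the axis, level with the hidden ring's flat top, 30 mm above the worktop. A pin's tip rides on it 16 mm below the dial's top. The ring's only hole (11.5 mm, slight chamfer, 60 mm from the axis) lies up to 16 mm along the circle to either side of the arrow's direction, different each time, covered by the dial. In it the pin goes 30 mm below the dial's top.
- arrow (a point): The tip of the dark raised arrow on the foot's tongue, 30 mm above the worktop, 125 mm from the dial's axis.
- dial (a joint): Angle of the dial, rad, growing anticlockwise from above; 0 and 2 pi both mean the round-socket hole is in the arrow's direction. Turns endlessly, stays where left, friction 0.12 N m (2 N at the holes). Starts between 0.8 and 5.5: below pi the shorter way is clockwise, to 0; above pi anticlockwise, to 2 pi (within 0.3 of pi either way is right).
- round_hole (a point): Centre of the mouth of the round-socket station's hole, in the dial's top face, 46 mm above the worktop; turns with the dial.
- index_pin: Loose upright pin, 80 mm long, about 120 g. Origin: centre of the shank's tip, z up along the pin. Steel shank 10 mm thick and 30 mm long, its last 4 mm tapering to 7.5 mm; collar 24 mm in diameter from 30 to 35 mm; black round handle 20 mm in diameter from 35 to 80 mm. At first it stands in its rest, collar on the rest's top.
- pin_rest: Fixed grey block 50 x 50 x 32 mm with the hole in which the pin stands. Origin: centre of the underside.
- tape: Blue tape roll, 68 mm in diameter and 20 mm high, a bystander; origin at the centre of its underside.
- spool: Solder spool, 62 x 88 x 41 mm, a bystander; origin at the centre of its underside.
- pliers: Blue-handled pliers, 155 mm long, lying, a bystander; origin at the centre of their underside.
Not all that is in view belongs to the job. Leave any pink or yellow look-alike of the index_pin alone.

How it is judged:
On the way:
1. the pin's tip is in the hole of the round-socket station, at least 5 mm below the dial's top (horizontal distance between index_pin and round_hole below 0.005 m and z of index_pin in the frame of round_hole below -0.005 m), for 0.05 s.
At the end, for the whole second after the job is handed in: The pin stands at rest in the round-socket hole (tip within 5 mm of its axis, tilt under 0.12 rad), at least 27 mm below the dial's top, so in the ring's hole; the dial is within 0.36 rad of the arrow; tape, spool and pliers are within 20 mm of their places (horizontal distance between index_pin and round_hole below 0.005 m and z of index_pin in the frame of round_hole below -0.027 m and angle between index_pin's own z axis and vertical below 0.12 rad and (value of joint dial between -0.36 and 0.36 rad or value of joint dial between 5.923 and 6.643 rad) and linear speed of index_pin below 0.02 m/s and distance of each of tape, spool, pliers from where it was at the start of the episode below 0.02 m); the robot touches nothing.
It fails at once if the dial is turned the longer way: the round-socket station passes the point opposite to the arrow (within 0.08 rad) after its hole has moved more than 24 mm (value of joint dial between 3.06 and 3.22 rad and distance of round_hole from where it was at the start of the episode above 0.024 m).
It fails at once if the dial is turned past the arrow by more than 0.6 rad (value of joint dial below -0.6 rad or value of joint dial above 6.883 rad).
It fails at once if the pin is pressed against the selector with more than 40 N (contact force between index_pin and selector above 40 N).
It fails at once if tape, spool or pliers are pushed more than 20 mm (distance of any of tape, spool, pliers from where it was at the start of the episode above 0.02 m).
It also fails if it takes over 72 s, if anything falls off the work surface, if the arm or the gripper's body presses on something with over 40 N, if the wrist force passes 120 N, or if a joint passes its speed limit or range.

### The arm

A 7-joint arm with a two-finger parallel gripper is mounted at the origin on a cart in front of the work surface, level with it; the furniture and walls round the work are solid. World frame = base frame: x ahead of the robot, y to its left, z up, the work surface at z = 0. Lengths are in m, angles in rad, forces in N, time in s.
With the tool pointing down it reaches from about 0.425 to 0.875 m from the base axis. Payload 4.7 kg.
Tool frame: the origin (TCP) lies at the very end of the fingers, on their centre line; the grasp point (between the pads) lies 19 mm behind it; z points along the fingers, y is the line along which they close (so a half turn about z gives the same grasp; the last joint's range is limited). The gripper opens to 87 mm and grips with 3 to 60 N. Pads are 19 mm wide; open, the fingers measure 117 mm over their backs; the gripper's body (75 mm by 190 mm) begins 51 mm behind the grasp point.
Start: joints at [-1.217, 0.321, -0.07, 1.45, 0.023, 1.371, -0.057], TCP at [0.217, 0.613, 0.223] pointing down, gripper open.
Joint ranges: [-2.86, 2.86], [-0.3, 2.09], [-1.38, 1.24], [0.06, 2.45], [-1.56, 4.7], [0.09, 2.05], [-2.69, 2.69]. Speed limits (rad/s): [2.57, 2.57, 3.14, 3.14, 3.14, 3.14, 3.14].

### API

Orientations are given as a rotation vector (axis times angle).
In Python, from bench import get_state, get_image, get_calibration, close_job gives the robot as it stands.
- The arm moves only by the shell command python3 -m crank 'ROWS' [FORCE]. ROWS is JSON, a list of rows, each a list of 5 numbers: the opening, from 0 (shut) to 1 (fully open), then the shift along the world's x, y, z in units of 0.2 m (1.0 is 0.2 m), then the turn about the world's z in units of 2 pi rad (1.0 is 2 pi rad). A call has 1 to 5 rows; each row is the pose to reach, as a shift and turn from the pose commanded when the call began, turning the shorter way round; what a row does not reach only later rows make up. A row lasts 1/8 s, in which the tool goes at most 62.5 mm and 10.7 degrees, less where a joint would pass 70% of its speed; a pose out of reach is approached as far as the arm can. A call with a number of a shift or a turn outside -1 to 1 is refused whole. A call with a gripper value outside its range is refused whole. The fingers move at their own pace and stop on an object; FORCE is the grip in N (left out, the last holds). Time passes only in rows, so rows that repeat a pose let the fingers close. It gives the time, the measured TCP pose, the force, the opening and the grip force at its end, in the units of the state.
- get_state(): the state, without advancing time (a new reading comes with each control period).
- get_image(name): name is "scene" or "top" or "wrist"; returns the picture (480x640x3 uint8, red, green, blue); there is no depth.
- get_calibration(name): a dict with "fovy" (degrees; the focal length in pixels is half the picture's height over the tangent of half this angle, whatever the lens; pixels are square), "cx", "cy" (the principal point, pixels), "R" (3x3) and "t" (3): a world point X has camera coordinates R X + t. Camera axes: x right, y down, z forward; pixel columns grow to the right and rows downward; lengths in m; the calibration is good to about 2 mm. A picture is of the moment at which its call begins: read the wrist's pose just before it. get_calibration takes no time and is no camera call; for the wrist camera it gives the pose at the moment of the call.
- close_job(): hands the job in; it is judged then, once.
The state is a dict: "time": time; "joint_positions": joint angles; "qd": joint speeds; "joint_torque": joint torques, N m; "position": TCP position; "tool_rot": TCP orientation; "ft_force": force on the tool from outside, world axes, zero at the start; "torque": the same for the moment, N m; "grip_width": opening from 0.0 (shut) to 1.0 (fully open); "grip_force": force on a finger pad.
Only numpy, scipy, OpenCV 4.12 (cv2) and the standard library are available. Lean on these libraries where they do the work, as an engineer would, in place of code of your own. Each camera call takes 0.05 s, during which the arm holds its last target. There are 200 camera calls.

## Working session

There is one attempt and no reset: what is moved stays moved. The work goes in short steps, Python scripts to look and compute and a shell command to move; the robot and the scene stay as the last step left them, time stands still between calls to the robot, and variables do not carry over. Pictures are saved under pics/ and viewed, at most 10 in all, crops included, and the job is handed in when it is done.

```bash
mkdir -p pics; ls
cat > h.py <<'E'
import numpy as np, cv2
from bench import *
def snap(n,f):
    c=get_calibration(n); im=get_image(n); cv2.imwrite('pics/'+f+'.png',cv2.cvtColor(im,cv2.COLOR_RGB2BGR)); return im,c
def ray(c,u,v,z):
    f=240/np.tan(np.radians(c['fovy'])/2); R=np.array(c['R']); t=np.array(c['t'])
    o=-R.T@t; d=R.T@np.array([(u-c['cx'])/f,(v-c['cy'])/f,1]); return o+d*(z-o[2])/d[2]
def proj(c,X):
    f=240/np.tan(np.radians(c['fovy'])/2); p=np.array(c['R'])@np.array(X)+np.array(c['t']); return f*p[0]/p[2]+c['cx'],f*p[1]/p[2]+c['cy']
E
python3 - <<'E'
from h import *
snap('top','top1'); snap('scene','scene1'); s=get_state(); print(s)
print(get_calibration('top'))
E
```

```text
pics
{'time': 0.1, 'joint_positions': array([-1.21690203,  0.32172191, -0.07005457,  1.45155071,  0.02259269,
        1.37079609, -0.05688128]), 'qd': array([ 0.00026009, -0.00235101,  0.00012464, -0.00218064, -0.00037535,
        0.00121458, -0.00138931]), 'joint_torque': array([-4.46801168e-04, -4.92575598e+01, -4.05951971e-01, -3.13397634e+01,
       -6.41840743e-02,  3.94954195e-02,  7.05024740e-05]), 'position': array([0.2165373 , 0.6123489 , 0.22158931]), 'tool_rot': array([-5.31125623e-01, -3.09617563e+00,  2.63747024e-03]), 'ft_force': array([-0.9984133 , -0.24154362, -0.05109027]), 'torque': array([-0.01314639,  0.03795797, -0.01450919]), 'grip_force': 0.0, 'grip_width': 0.9982482948066749}
{'fovy': 57.73848607887539, 'cx': 320.7749440282089, 'cy': 234.62858268509953, 'R': array([[ 0.0057585 , -0.9999788 , -0.00303973],
       [-0.99199588, -0.00532903, -0.12615773],
       [ 0.12613885,  0.00374188, -0.99200554]]), 't': array([-0.00135739,  0.55403112,  0.95366012])}
```

View pics/top1.png

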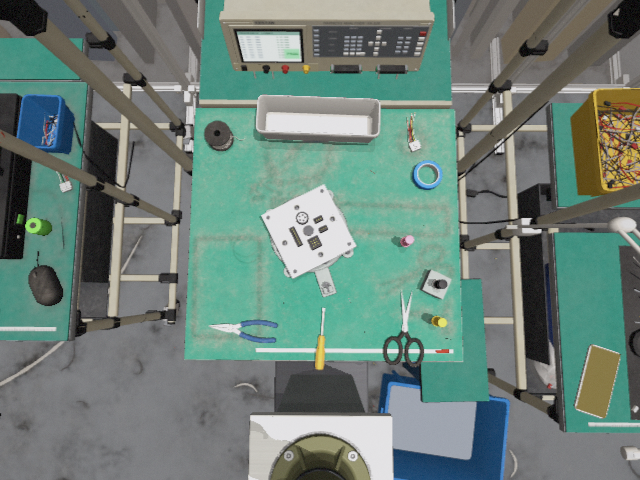

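View pics/scene1.png

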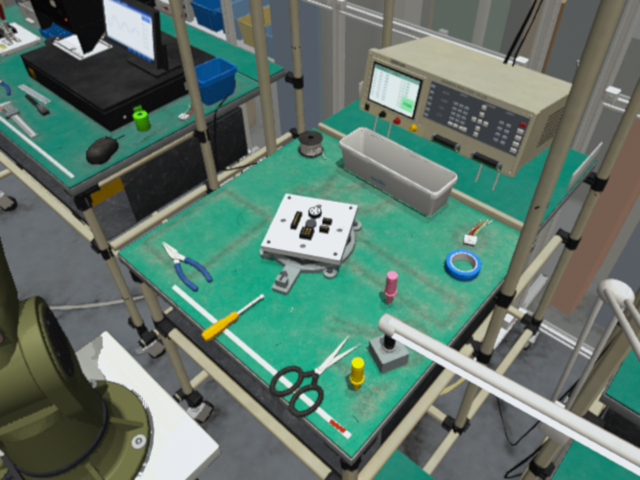

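The top view shows three pin candidates: black in the grey rest (440,284), pink (407,240) and yellow (438,321). Black in the rest is the described one. The dial centre is near (308,231), with a round connector near (302,217) and the arrow near (326,290). I'll enlarge both areas to confirm.

Run:
```python
from h import *
im=cv2.imread('pics/top1.png')
a=cv2.resize(im[175:300,250:375],(500,500),interpolation=cv2.INTER_CUBIC)
b=cv2.resize(im[250:325,400:475],(300,300),interpolation=cv2.INTER_CUBIC)
o=np.zeros((500,800,3),np.uint8);o[:,:500]=a;o[:300,500:]=b
cv2.imwrite('pics/crop1.png',o)
```

```text
(no output)
```

View pics/crop1.png

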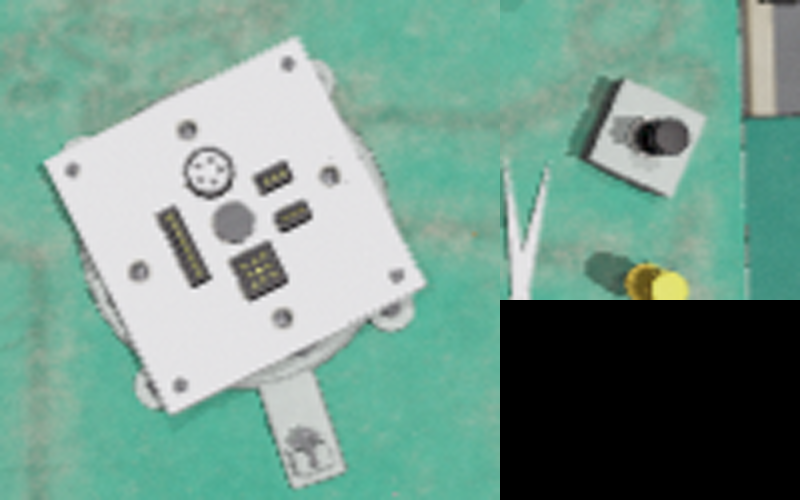

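Run:
```python
from h import *
c=get_calibration('top'); P=lambda u,v,z:ray(c,250+(u-.0)/4,175+v/4,z)[:2]
H={k:P(*v,.046) for k,v in dict(round=(187,130),opp=(283,317),a=(330,176),b=(139,271)).items()}
C=sum(H.values())/4; ar=P(302,430,.030); ar2=P(309,470,.03)
print('C',C,P(234,222,.046)); 
for k,v in H.items(): print(k,v,np.linalg.norm(v-C))
th=lambda d:np.arctan2(d[1],d[0])
print('arrow',ar,np.linalg.norm(ar-C),ar2)
for A in(ar,ar2): print('dial',(th(H['round']-C)-th(A-C))%(2*np.pi), th(A-C))
print('dial4',[(th(H[k]-C)-th(ar-C))%(2*np.pi) for k in ('round','a','opp','b')])
print('pin',ray(c,400+171/4,250+136/4,.082))
s=get_state(); from scipy.spatial.transform import Rotation as Ro
print(Ro.from_rotvec(s['tool_rot']).as_matrix().round(3)); w=get_calibration('wrist'); print(-w['R'].T@w['t'],w['R'].round(3))
for n,u,v,z in (('pink',407,240,.05),('yellow',438,321,.05),('tape',427,175,.02)): print(n,ray(c,u,v,z))
```

```text
C [0.56123303 0.0289222 ] [0.56185375 0.02934502]
round [0.61427399 0.05644357] 0.059755916600642334
opp [0.50846972 0.00148654] 0.05947000828047344
a [ 0.58832894 -0.02456385] 0.059957866223526626
b [0.53385946 0.08232253] 0.060007563647741034
arrow [ 0.44608192 -0.0095188 ] 0.12139805587452397 [ 0.42378515 -0.01354546]
dial 3.298023821505146 -2.81939436611486
dial 3.320553819515884 -2.8419243641255982
dial4 [np.float64(3.298023821505146), np.float64(1.7175098693411641), np.float64(0.15730210850152027), np.float64(4.863875617519341)]
pin [ 0.44344619 -0.25888489  0.082     ]
[[-0.943  0.333 -0.   ]
 [ 0.333  0.943 -0.002]
 [-0.    -0.002 -1.   ]]
[0.1488536  0.63617732 0.38442216] [[ 0.333  0.943 -0.001]
 [ 0.91  -0.321  0.262]
 [ 0.246 -0.088 -0.965]]
pink [ 0.54108237 -0.1908484   0.05      ]
yellow [ 0.36370263 -0.25497209  0.05      ]
tape [ 0.69826314 -0.24654179  0.02      ]
```

```bash
python3 -m crank '[[1,0.15,-0.3,0,0],[1,0.3,-0.55,0,0],[1,0.45,-0.85,0,0],[1,0.6,-1,0,0],[1,0.72,-1,0,0]]' 20
python3 -m crank '[[0.7,0.1,-0.3,0,0],[0.7,0.2,-0.6,0,0],[0.7,0.3,-0.9,0,0],[0.7,0.3,-1,0,0],[0.7,0.35,-1,0,0]]'
```

```text
time: 0.72
position: [0.3629, 0.4093, 0.2228]
tool_rot: [0.539, 3.094, -0.001]
ft_force: [-0.7, 1.2, 0.7]
grip_width: 0.997
grip_force: 0.0
time: 1.35
position: [0.4306, 0.2119, 0.2227]
tool_rot: [-0.534, -3.096, -0.002]
ft_force: [-0.6, -0.1, 0.2]
grip_width: 0.704
grip_force: 0.0
```

```bash
python3 -m crank '[[0.6,0.0,-0.3,0,0],[0.6,0.02,-0.6,0,0],[0.6,0.02,-0.9,0,0],[0.6,0.02,-1,0,0],[0.6,0.02,-1,0,0]]'
python3 - <<'E'
from h import *
snap('wrist','w1')
E
python3 -m crank '[[0.6,0.0,-0.3,0,0],[0.6,0.04,-0.6,0,0],[0.6,0.04,-0.9,-0.05,0],[0.6,0.04,-1,-0.15,0],[0.6,0.04,-1,-0.15,0]]'
python3 -m crank '[[0.6,0.0,-0.3,-0.1,0],[0.6,0.0,-0.355,-0.1,0],[0.6,0,-0.355,-0.1,0]]'
python3 - <<'E'
from h import *
snap('wrist','w2')
a=cv2.imread('pics/w1.png');b=cv2.imread('pics/w2.png')
cv2.imwrite('pics/w12.png',cv2.resize(np.hstack([a,b]),(800,300),interpolation=cv2.INTER_AREA))
c=get_calibration('wrist'); print(proj(c,(.4434,-.2589,.082)))
E
```

```text
time: 1.98
position: [0.4353, 0.0134, 0.2228]
tool_rot: [0.532, 3.096, 0.001]
ft_force: [0.5, -0.0, -0.2]
grip_width: 0.603
grip_force: 0.0
time: 2.65
position: [0.4426, -0.1861, 0.1914]
tool_rot: [-0.53, -3.094, 0.001]
ft_force: [0.6, 1.3, 0.8]
grip_width: 0.598
grip_force: 0.0
time: 3.02
position: [0.4439, -0.2565, 0.1728]
tool_rot: [-0.529, -3.097, -0.0]
ft_force: [0.3, -0.3, -0.1]
grip_width: 0.604
grip_force: 0.0
(np.float64(315.7917846267801), np.float64(241.27598920994345))
```

View pics/w12.png

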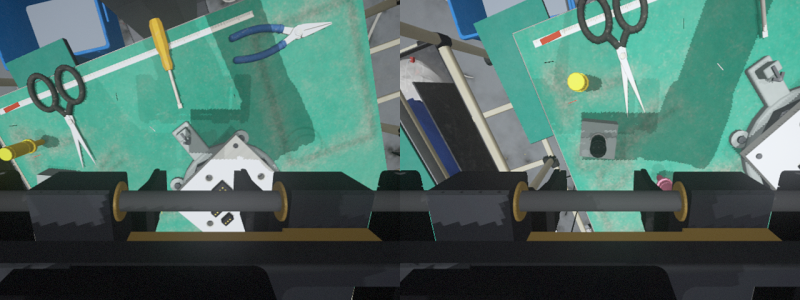

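Run:
```python
from h import *
b=cv2.imread('pics/w2.png')[170:290,250:390]
w=cv2.imread('pics/w1.png')[170:390,240:480]
o=np.zeros((480,800,3),np.uint8)
o[:300,:350]=cv2.resize(b,(350,300),interpolation=cv2.INTER_CUBIC); o[:412,350:800]=cv2.resize(w,(450,412),interpolation=cv2.INTER_CUBIC)
cv2.imwrite('pics/c2.png',o)
```

```text
(no output)
```

View pics/c2.png

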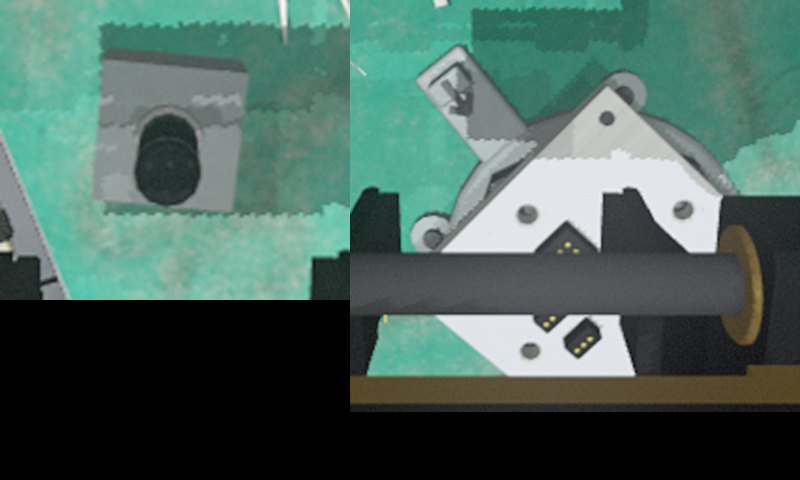

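Run:
```python
from h import *
c=get_calibration('wrist'); s=get_state()
print('pin',ray(c,317.2,238.8,.082), s['position'])
o=-c['R'].T@c['t']; off=o-s['position']; c1=dict(c); o1=np.array([.4353,.0134,.2228])+off; c1['t']=-c['R']@o1
P=lambda u,v,z:ray(c1,240+(u-350)/1.875,170+v/1.873,z)[:2]
H=[P(527,214,.046),P(682,210,.046),P(530,350,.046)]
C=(H[1]+H[2])/2; print(H,C,[np.linalg.norm(h-C) for h in H])
e=P(438,60,.030); n=P(507,147,.030); tip=P(460,112,.03)
for d in(e-n,e-C,tip-C): print(np.arctan2(d[1],d[0]),np.linalg.norm(d))
```

```text
pin [ 0.4419576  -0.25729107  0.082     ] [ 0.44406846 -0.25577965  0.17289241]
[array([0.50663619, 0.00407753]), array([0.53231217, 0.08429195]), array([ 0.58716188, -0.02134581])] [0.55973702 0.03147307] [np.float64(0.05975126415502421), np.float64(0.059514340977527266), np.float64(0.05951434097752727)]
-2.8283168127500242 0.06120685962829327
-2.8403466504373136 0.15316607768205243
-2.7755538804677085 0.12362509828005094
```

```bash
python3 -m crank '[[0.6,-0.0075,-0.01,-0.2,0],[0.6,-0.0075,-0.01,-0.4,0],[0.6,-0.0075,-0.01,-0.55,0],[0.6,-0.0075,-0.01,-0.635,0],[0.6,-0.0075,-0.01,-0.635,0]]' 
python3 -m crank '[[0,0,0,0,0],[0,0,0,0,0],[0,0,0,0,0],[0,0,0,0,0],[0,0,0,0,0]]' 25
```

```text
time: 3.7
position: [0.4413, -0.2586, 0.0451]
tool_rot: [-0.528, -3.095, -0.001]
ft_force: [0.2, -0.1, 0.6]
grip_width: 0.598
grip_force: 0.0
time: 4.32
position: [0.4416, -0.2598, 0.0459]
tool_rot: [0.531, 3.096, 0.001]
ft_force: [-0.0, 0.7, 3.6]
grip_width: 0.22
grip_force: 25.0
```

```bash
python3 -m crank '[[0,0,0,0.2,0],[0,0,0,0.4,0],[0,0,0,0.5,0],[0,0.1,0.28,0.5,0],[0,0.2,0.55,0.5,0]]' 
python3 -m crank '[[0,0.15,0.25,0,0],[0,0.3,0.5,0,0],[0,0.45,0.75,0,0],[0,0.6,1,0,0],[0,0.66,1,0,0]]'
python3 - <<'E'
from h import *
s=get_state();print(s['position'],s['ft_force'],s['grip_width'],np.array([.6135,.0577])-s['position'][:2])
E
```

```text
time: 4.95
position: [0.4814, -0.1494, 0.1458]
tool_rot: [0.535, 3.095, 0.001]
ft_force: [1.1, -0.3, -1.1]
grip_width: 0.219
grip_force: 25.0
time: 5.58
position: [0.6138, 0.0568, 0.1442]
tool_rot: [-0.516, -3.097, -0.002]
ft_force: [0.3, 0.2, -1.0]
grip_width: 0.221
grip_force: 25.0
[0.61384721 0.05681112 0.14415095] [ 0.34095804  0.16747708 -0.99646631] 0.22080309850823351 [-0.00034721  0.00088888]
```

```bash
python3 -m crank '[[0,0,0.004,-0.15,0],[0,0,0.004,-0.225,0],[0,0,0.004,-0.225,0],[0,0,0.004,-0.225,0]]'
python3 - <<'E'
from h import *
a,ca=snap('wrist','w3');b,cb=snap('scene','s3');s=get_state();print(s['position'])
p=s['position'];print('tip',proj(ca,p-[0,0,.044]),proj(cb,p-[0,0,.044]),'hole',proj(ca,(.6135,.0577,.046)),proj(cb,(.6135,.0577,.046)))
u,v=map(int,proj(cb,(.6135,.0577,.05)))
o=np.zeros((600,800,3),np.uint8)
o[:300,:400]=cv2.resize(a,(400,300),interpolation=cv2.INTER_AREA)[:,:,::-1]
o[:600,400:]=cv2.resize(b[v-75:v+45,u-40:u+40],(400,600),interpolation=cv2.INTER_CUBIC)[:,:,::-1]
cv2.imwrite('pics/c3.png',o);print(u,v)
E
```

```text
time: 6.08
position: [0.6136, 0.0502, 0.1014]
tool_rot: [0.532, 3.095, 0.001]
ft_force: [-0.1, 0.4, -0.6]
grip_width: 0.221
grip_force: 25.0
[0.61385384 0.0504929  0.10178073]
tip (np.float64(320.9314594208171), np.float64(261.90026735538936)) (np.float64(321.0172666104844), np.float64(202.54469787642265)) hole (np.float64(331.3034840137277), np.float64(251.75284028331578)) (np.float64(318.5132820228526), np.float64(205.2570740084115))
318 203
```

View pics/c3.png

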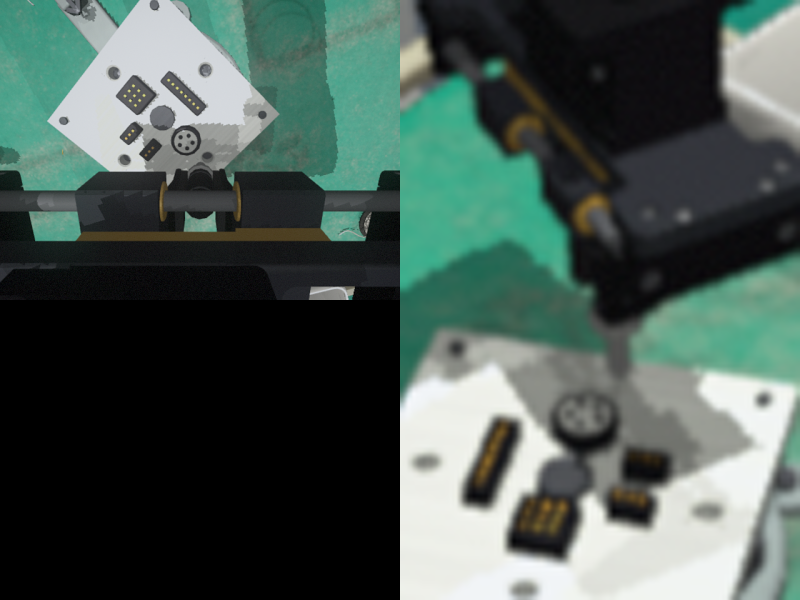

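Run:
```python
from h import *
a=cv2.imread('pics/w3.png'); g=cv2.cvtColor(a,cv2.COLOR_BGR2GRAY)
for u,v in((181,115),(330,111),(200,255),(331,248)):
    r=11; w=g[v-r:v+r+1,u-r:u+r+1]; m=(w<120 if v<240 else w<105).astype(np.uint8)
    n,l,st,ce=cv2.connectedComponentsWithStats(m); i=1+np.argmax(st[1:,4]); print(ce[i]+[u-r,v-r],st[i])
cv2.imwrite('pics/c4.png',cv2.resize(a[60:300,80:400],(800,600),interpolation=cv2.INTER_CUBIC))
```

```text
[181.50583658 116.63035019] [  4   3  16  20 257]
[326.86868687 110.51515152] [  0   3  19  19 198]
[199.59605911 255.4729064 ] [  3   4  17  16 203]
[331.52964427 251.11067194] [  3   6  18  17 253]
```

View pics/c4.png

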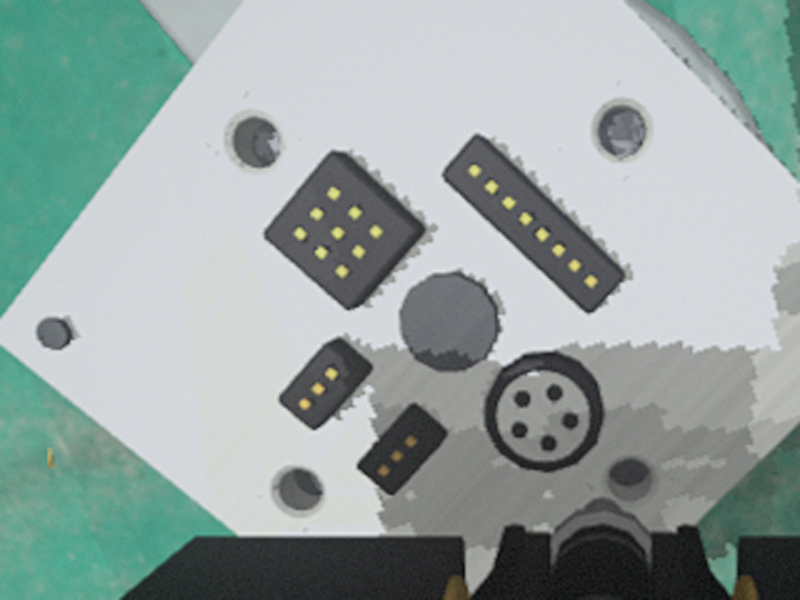

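Run:
```python
from h import *
c=get_calibration('wrist');s=get_state();p=s['position'];print(p)
cr=lambda q:((q[0]-80)*2.5,(q[1]-60)*2.5)
H=[ray(c,80+x/2.5,60+y/2.5,.046)[:2] for x,y in((253,141),(298,490),(630,480),(622,130))]
C=sum(H)/4;print(H,'C',C,[np.linalg.norm(h-C) for h in H])
zt=p[2]-.044
for z in(zt+.035,zt+.03):
  print('collar centre',cr(proj(c,[p[0],p[1],z])),[tuple(np.round(cr(proj(c,[p[0]+.012*np.cos(t),p[1]+.012*np.sin(t),z])),1)) for t in np.arange(8)*np.pi/4])
print(np.arctan2(*(H[2]-C)[::-1]))
```

```text
[0.61385384 0.0504929  0.10178073]
[array([0.50711745, 0.00280891]), array([ 0.58828298, -0.02286531]), array([0.61422845, 0.05836257]), array([0.53336064, 0.08422251])] C [0.56074738 0.03063217] [np.float64(0.060417742015736436), np.float64(0.06016801229887992), np.float64(0.06024284614462199), np.float64(0.060182704592927655)]
collar centre (np.float64(601.1478259114804), np.float64(559.4471832657019)) [(np.float64(620.2), np.float64(609.6)), (np.float64(653.2), np.float64(582.5)), (np.float64(656.3), np.float64(541.3)), (np.float64(626.6), np.float64(509.8)), (np.float64(581.5), np.float64(507.6)), (np.float64(548.3), np.float64(536.0)), (np.float64(546.6), np.float64(577.4)), (np.float64(576.5), np.float64(607.5))]
collar centre (np.float64(601.0702534299194), np.float64(550.2449567019282)) [(np.float64(619.7), np.float64(599.3)), (np.float64(651.8), np.float64(572.8)), (np.float64(654.8), np.float64(532.5)), (np.float64(625.9), np.float64(501.8)), (np.float64(581.9), np.float64(499.6)), (np.float64(549.6), np.float64(527.3)), (np.float64(547.9), np.float64(567.8)), (np.float64(577.0), np.float64(597.3))]
0.47834470294737746
```

```bash
python3 -m crank '[[0,0.0015,0.0385,0,0],[0,0.0015,0.0385,-0.04,0],[0,0.0015,0.0385,-0.055,0],[0,0.0015,0.0385,-0.065,0],[0,0.0015,0.0385,-0.065,0]]' 
python3 -m crank '[[0,0,0,-0.01,0],[0,0,0,-0.015,0],[0,0,0,-0.02,0],[0,0,0,-0.02,0]]'
```

```text
time: 6.8
position: [0.6133, 0.0581, 0.0873]
tool_rot: [-0.532, -3.096, 0.0]
ft_force: [-0.6, 0.1, -1.5]
grip_width: 0.221
grip_force: 25.0
time: 7.3
position: [0.6134, 0.0584, 0.0835]
tool_rot: [-0.531, -3.096, -0.0]
ft_force: [-0.1, 0.2, -2.0]
grip_width: 0.22
grip_force: 25.0
```

```bash
python3 -m crank '[[0,0,0,-0.015,0],[0,0,0,-0.03,0],[0,0,0,-0.03,0]]'
python3 - <<'E'
import numpy as np
from h import *
print(get_state()['position'])
a=np.linspace(.478,3.14,21); X=.3*np.stack([np.cos(a),np.sin(a)],1)
for k in range(0,20,5): print((X[k+1:k+6]-X[k]).round(3).tolist())
E
```

```text
time: 7.68
position: [0.6134, 0.0583, 0.0772]
tool_rot: [-0.531, -3.096, 0.0]
ft_force: [-0.7, -0.1, -1.5]
grip_width: 0.218
grip_force: 25.0
[0.61335553 0.05833809 0.07720392]
[[-0.021, 0.034], [-0.046, 0.065], [-0.075, 0.093], [-0.107, 0.116], [-0.142, 0.135]]
[[-0.037, 0.014], [-0.076, 0.023], [-0.116, 0.027], [-0.156, 0.025], [-0.195, 0.019]]
[[-0.038, -0.012], [-0.074, -0.029], [-0.108, -0.05], [-0.138, -0.076], [-0.165, -0.106]]
[[-0.023, -0.033], [-0.041, -0.069], [-0.054, -0.106], [-0.062, -0.145], [-0.064, -0.185]]
```

```bash
python3 -m crank '[[0,-0.021,0.034,0,0],[0,-0.046,0.065,0,0],[0,-0.075,0.093,0,0],[0,-0.107,0.116,0,0],[0,-0.142,0.135,0,0]]'
python3 -m crank '[[0,-0.037,0.014,0,0],[0,-0.076,0.023,0,0],[0,-0.116,0.027,0,0],[0,-0.156,0.025,0,0],[0,-0.195,0.019,0,0]]'
```

```text
time: 8.3
position: [0.5848, 0.0855, 0.0778]
tool_rot: [0.531, 3.096, 0.0]
ft_force: [1.5, -4.0, -1.2]
grip_width: 0.221
grip_force: 25.0
time: 8.93
position: [0.5459, 0.0898, 0.0778]
tool_rot: [0.53, 3.096, 0.002]
ft_force: [2.5, -1.0, -0.2]
grip_width: 0.226
grip_force: 25.0
```

```bash
python3 -m crank '[[0,-0.038,-0.012,0,0],[0,-0.074,-0.029,0,0],[0,-0.108,-0.05,0,0],[0,-0.138,-0.076,0,0],[0,-0.165,-0.106,0,0]]'
python3 -m crank '[[0,-0.023,-0.033,0,0],[0,-0.041,-0.069,0,0],[0,-0.054,-0.106,0,0],[0,-0.062,-0.145,0,0],[0,-0.064,-0.185,0,0]]'
python3 -m crank '[[0,0,0,0,0],[0,0,0,0,0]]'
```

```text
time: 9.55
position: [0.5124, 0.0681, 0.0775]
tool_rot: [-0.531, -3.096, -0.001]
ft_force: [2.7, 2.2, -1.8]
grip_width: 0.223
grip_force: 25.0
time: 10.18
position: [0.4998, 0.0304, 0.0774]
tool_rot: [-0.531, -3.095, 0.0]
ft_force: [0.6, 3.3, -1.7]
grip_width: 0.222
grip_force: 25.0
time: 10.42
position: [0.4999, 0.03, 0.0774]
tool_rot: [-0.532, -3.096, 0.002]
ft_force: [0.1, -1.8, -0.2]
grip_width: 0.226
grip_force: 25.0
```

```bash
for i in 1 2; do python3 -m crank '[[0,0,0,-0.005,0],[0,0,0,-0.01,0],[0,0,0,-0.01,0]]' | egrep 'pos|ft'; done; python3 -m crank '[[0,0,0,-0.005,0],[0,0,0,-0.005,0]]'| egrep 'pos|ft'
```

```text
position: [0.4999, 0.0304, 0.0753]
ft_force: [-0.2, -2.4, -1.5]
position: [0.5003, 0.0307, 0.0738]
ft_force: [-3.4, -1.9, 3.3]
position: [0.5007, 0.0307, 0.0737]
ft_force: [-4.6, -3.1, 9.2]
```

```bash
python3 - <<'E'
import numpy as np
a=3.14+.03*np.arange(25); X=.3*np.stack([np.cos(a),np.sin(a)],1)
for k in range(0,24,4): print(k,(X[k+1:k+5]-X[k]).round(4).tolist())
E
python3 -m crank '[[0,0,0,0.0025,0],[0,0.0001,-0.009,0.0025,0],[0,0.0005,-0.018,0.0025,0],[0,0.0012,-0.027,0.0025,0],[0,0.0022,-0.036,0.0025,0]]'| egrep 'pos|ft'
```

```text
0 [[0.0001, -0.009], [0.0005, -0.018], [0.0012, -0.027], [0.0021, -0.0359]]
4 [[0.0012, -0.0089], [0.0027, -0.0178], [0.0044, -0.0266], [0.0064, -0.0354]]
8 [[0.0023, -0.0087], [0.0048, -0.0174], [0.0075, -0.0259], [0.0106, -0.0344]]
12 [[0.0033, -0.0084], [0.0068, -0.0167], [0.0106, -0.0248], [0.0146, -0.0329]]
16 [[0.0043, -0.0079], [0.0088, -0.0157], [0.0135, -0.0234], [0.0184, -0.0309]]
20 [[0.0052, -0.0074], [0.0106, -0.0146], [0.0162, -0.0216], [0.022, -0.0285]]
position: [0.5011, 0.0271, 0.0737]
ft_force: [-3.4, 4.5, 5.3]
```

```bash
python3 -m crank '[[0,0.0012,-0.009,0,0],[0,0.0027,-0.018,0,0],[0,0.0044,-0.027,0,0],[0,0.0064,-0.0355,0,0]]'| egrep 'pos|ft'
python3 -m crank '[[0,0.0023,-0.0087,0,0],[0,0.0048,-0.0174,0,0]]'| egrep 'pos|ft'
```

```text
position: [0.5019, 0.0191, 0.0728]
ft_force: [-1.3, 7.5, -1.4]
position: [0.5033, 0.0173, 0.073]
ft_force: [0.1, 10.7, -1.2]
```

Contact force vanished, z dropped and the sideways force is rising: the tip has caught in the ring hole. I'll relax sideways and press down gently.

```bash
python3 -m crank '[[0,-0.001,0.015,0,0],[0,-0.001,0.022,0,0],[0,-0.001,0.022,-0.005,0],[0,-0.001,0.022,-0.01,0],[0,-0.001,0.022,-0.01,0]]'| egrep 'pos|ft'
```

```text
position: [0.5033, 0.0185, 0.0718]
ft_force: [-2.1, 6.5, 4.4]
```

```bash
python3 -m crank '[[0,0,0.01,0,0],[0,0,0.02,0,0],[0,0,0.02,0,0]]'| egrep 'pos|ft'
python3 -m crank '[[0,0,0,-0.006,0],[0,0,0,-0.006,0]]'| egrep 'pos|ft'
```

```text
position: [0.5026, 0.0201, 0.0708]
ft_force: [-0.9, -0.9, 1.8]
position: [0.5024, 0.0208, 0.0694]
ft_force: [-1.7, -0.8, -0.6]
```

Dropping (tip now about 25 mm up, below the ring's top). Continue down.

```bash
python3 -m crank '[[0,0,0,-0.01,0],[0,0,0,-0.02,0],[0,0,0,-0.02,0]]'| egrep 'pos|ft'
python3 -m crank '[[0,0,0,-0.01,0],[0,0,0,-0.015,0],[0,0,0,-0.015,0]]'| egrep 'pos|ft'
```

```text
position: [0.5023, 0.0212, 0.0654]
ft_force: [-1.2, -2.2, -2.6]
position: [0.5024, 0.0215, 0.0627]
ft_force: [-1.5, -2.5, -1.5]
```

```bash
python3 -m crank '[[0,0,0,-0.007,0],[0,0,0,-0.013,0],[0,0,0,-0.013,0]]'| egrep 'pos|ft'
python3 -m crank '[[0,0,0,-0.005,0],[0,0,0,-0.005,0]]'| egrep 'pos|ft'
```

```text
position: [0.5025, 0.0216, 0.0602]
ft_force: [-4.1, -2.8, 0.9]
position: [0.5026, 0.0216, 0.0601]
ft_force: [-5.9, -2.7, 9.6]
```

```bash
python3 -m crank '[[0,0,0,0.005,0],[0.55,0,0,0.005,0],[0.55,0,0,0.005,0],[0.55,0,0,0.005,0],[0.55,0,0,0.005,0]]'
python3 -m crank '[[0.55,0,0,0.15,0],[0.55,0,0,0.35,0],[0.55,0,0,0.55,0],[0.55,-0.1,0,0.7,0],[0.55,-0.25,0.4,0.7,0]]'
python3 -m crank '[[0.55,0,0.3,0,0],[0.55,0,0.6,0,0],[0.55,0,0.6,0,0]]'
python3 - <<'E'
from h import *
b,cb=snap('scene','s5');t,ct=snap('top','t5')
o=np.zeros((500,800,3),np.uint8)
o[:,:400]=cv2.resize(b[185:310,250:350],(400,500),interpolation=cv2.INTER_CUBIC)[:,:,::-1]
o[:,400:]=cv2.resize(t[185:310,260:360],(400,500),interpolation=cv2.INTER_CUBIC)[:,:,::-1]
cv2.imwrite('pics/c5.png',o)
E
```

```text
time: 16.05
position: [0.5031, 0.0218, 0.0604]
tool_rot: [0.531, 3.096, 0.001]
ft_force: [0.1, -0.6, 1.2]
grip_width: 0.526
grip_force: 0.0
time: 16.68
position: [0.4632, 0.0771, 0.2034]
tool_rot: [0.545, 3.088, 0.005]
ft_force: [0.6, 2.2, -0.7]
grip_width: 0.551
grip_force: 0.0
time: 17.05
position: [0.4595, 0.2057, 0.1999]
tool_rot: [-0.517, -3.098, -0.001]
ft_force: [-0.0, -0.9, 0.8]
grip_width: 0.549
grip_force: 0.0
```

View pics/c5.png

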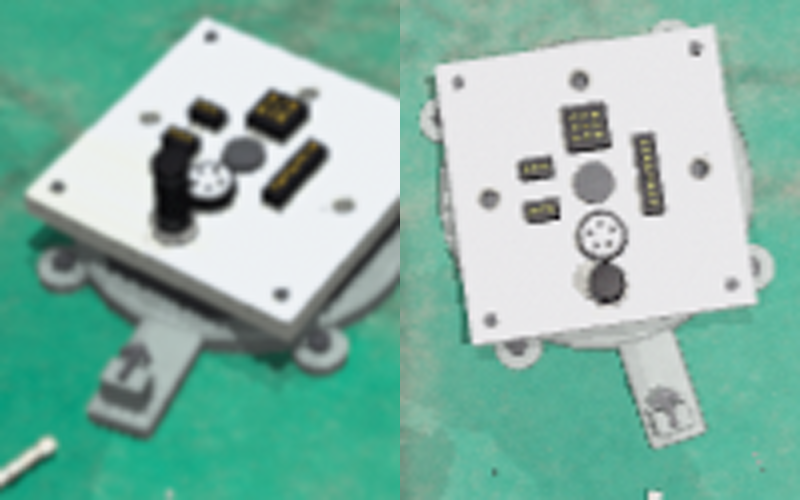

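The pin stands upright in the round-socket hole with its collar on the dial. The dial is about 0.16 rad short of the arrow, within tolerance, so I'm handing in.

```bash
python3 -c "
from bench import *
print(close_job())"
```

```text
the job is handed in; nothing more can be done
None
```

The job is handed in: the index pin is fully home in the round-socket station, collar on the dial, about 0.16 rad from the arrow. I turned the dial the shorter way (anticlockwise), wrist force readings stayed below about 12 N, and the pin is released. The tape roll, solder spool and pliers were not approached; I did not re-measure their positions at the end.

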